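# Rake the marking pencils into rows

### The arm

A 6-joint arm with a two-finger parallel gripper is mounted at the origin on the work surface. World frame = base frame: x ahead of the robot, y to its left, z up, the work surface at z = 0. Lengths are in m, angles in rad, forces in N, time in s.
With the tool pointing down it reaches from about 0.35 to 0.775 m from the base axis. Payload 7.3 kg.
Tool frame: the origin (TCP) lies at the very end of the fingers, on their centre line; the grasp point (between the pads) lies robot.pinch_z behind it (robot.pinch_z is the distance from the TCP to the grasp point, in m); y points along the fingers, z is the direction in which the jaws open and shut, and the axes are right-handed (so a half turn about y gives the same grasp; the last joint's range is limited). The gripper opens to 92 mm and grips with 3 to 60 N. Pads are 19 mm wide; open, the fingers measure 130 mm over their backs; the gripper's body (75 mm by 190 mm) begins 47 mm behind the grasp point.
Start: joints at [-0.146, 0.342, 1.524, -0, 1.275, -0.146], TCP at [0.525, 0, 0.227] pointing down, gripper open.
Joint ranges: [-2.53, 2.53], [-0.77, 2.02], [0.04, 2.7], [-1, 4.14], [0.28, 2.66], [-3.11, 3.11]. Speed limits (rad/s): [2.57, 2.57, 3.14, 3.14, 3.14, 3.14].

### API

Orientations are given as [roll, pitch, yaw] about the fixed x, y, z axes, in that order (R = Rz(yaw) Ry(pitch) Rx(roll)).
In Python, from cell import status, viewer, robot gives the robot as it stands. The module is installed in compiled form; this text tells all that it offers.
- The arm moves only by the shell command python3 -m pendant 'ROWS' [FORCE]. ROWS is JSON, a list that holds one entry, the list of rows, each a list of 7 numbers: the shift along the tool's x, y, z in cm, then the turn, a rotation vector about the tool's x, y, z in rad, then the finger opening in cm, from 0 to 9.18. A call has 1 to 20 rows; each row is the pose to reach, as a shift and turn from the pose commanded when the call began, along the tool's axes at that moment; what a row does not reach only later rows make up. A row lasts 1/10 s, in which the tool goes at most 50 mm and 8.59 degrees, less where a joint would pass 70% of its speed; a pose out of reach is approached as far as the arm can. A call with a gripper value outside its range is refused whole. The fingers move at their own pace and stop on an object; FORCE is the grip in N (left out, the last holds). Time passes only in rows, so rows that repeat a pose let the fingers close. It gives the time, the measured TCP pose, the force and the opening at its end, in the units of the state.
- status.observe(): the state, without advancing time (a new reading comes with each control period).
- viewer.read_camera(name): name is "scene" or "side" or "wrist"; returns a dict with "image" (384x512x3 uint8, red, green, blue), "range_z" (384x512 float32, m along the optical axis (not along the pixel's ray), 0 where there is no reading), "fx", "fy", "cx", "cy" (pixels), "camera_from_world" (4x4, takes a point from world to camera coordinates). Camera axes: x right, y up, looking along -z (the intrinsics and any distortion apply to the point x, -y, -z); pixel columns grow to the right and rows downward; lengths in m; the calibration is good to about 2 mm. A picture is of the moment at which its call begins.
- robot.hand_in(): hands the job in, once; it reports no verdict.
The state is a dict: "time": time; "qpos": joint angles; "qvel": joint speeds; "joint_efforts": joint torques, N m; "tool_pos": TCP position; "tool_rot": TCP orientation; "contact_force": force on the tool from outside, world axes, zero at the start; "torque": the same for the moment, N m; "opening": finger opening in m.
Only numpy, scipy, OpenCV 4.12 (cv2) and the standard library are available. Lean on these libraries where they do the work, as an engineer would, in place of code of your own. Each camera call takes 0.05 s, during which the arm holds its last target. There are 200 camera calls.

### The job

Three red marking pencils lie askew on the black mat of the dental technician's bench. Take the white comb rake by its blue block grip and rake the pencils together with it so that they lie flat, parallel and close side by side, without touching them with the fingers; then stand the rake back where it was and let go.

Things in the scene. Friction and masses are not known exactly. Their poses are not given: they have to be found in the camera images.
- rake_grip (a point): centre of the blue grip block (x 24 thick, y 70, z 52 mm) of a white comb rake standing on its tines on the bench beside the mat; a wooden brush looks alike. Head bar 172 mm long (y), 28 thick, 28-42 mm below this point. Eleven tines, 28 deep (x), 7 wide, 9 mm gaps, end 76 mm below; their faces, 14 mm either side in x, act as a straight edge, both alike. 180 g.
- pencil_a_mid (a point): red hexagonal marking pencil flat on the black mat (2 mm thick), 120 mm long, 10 mm over flats, 14 g. Point: its middle, 7 mm above the bench. x runs along it to its tip. The three lie one beyond the other from the robot, about 58 mm apart, in any order, skewed up to 25 degrees from crosswise of the mat (itself turned up to 20). Nothing else is on the mat. Pushed by the tines' face (under 2 N) a pencil turns parallel to it.
- pencil_b_mid (a point): red hexagonal marking pencil flat on the black mat (2 mm thick), 120 mm long, 10 mm over flats, 14 g. Point: its middle, 7 mm above the bench. x runs along it to its tip.
- pencil_c_mid (a point): red hexagonal marking pencil flat on the black mat (2 mm thick), 120 mm long, 10 mm over flats, 14 g. Point: its middle, 7 mm above the bench. x runs along it to its tip.
There are look-alikes about, which are no part of the job. What is shaped like the part that bears pencil_a_mid but grey or turquoise is not meant. Leave any green look-alike of the part that bears pencil_c_mid alone.

How it is judged:
On the way, in this order (a step that is already met when the one before it is completed fails the run):
1. the rake is lifted off the bench (height (world z) of rake_grip above 0.1 m), for 0.1 s.
2. with the rake at them, the pencils are raked parallel and close together (angle between the x axis of each of pencil_b_mid, pencil_c_mid and the x axis of pencil_a_mid, either way round below 0.2 rad and horizontal distance between each of pencil_b_mid, pencil_c_mid and pencil_a_mid below 0.06 m and angle between the x axis of pencil_c_mid and the x axis of pencil_b_mid, either way round below 0.2 rad and horizontal distance between pencil_c_mid and pencil_b_mid below 0.06 m and height (world z) of each of pencil_a_mid, pencil_b_mid, pencil_c_mid below 0.012 m and horizontal distance between rake_grip and pencil_a_mid below 0.1 m and horizontal distance between rake_grip and pencil_b_mid below 0.1 m and horizontal distance between rake_grip and pencil_c_mid below 0.1 m), for 0.1 s.
At the end, for the whole second after the job is handed in: All three pencils lie flat on the mat or bench (middles under 12 mm high), every two of them parallel within 0.2 rad (11 degrees) with middles within 60 mm of each other; the rake stands upright (within 10 degrees) within 50 mm of where it was (angle between the x axis of each of pencil_b_mid, pencil_c_mid and the x axis of pencil_a_mid, either way round below 0.2 rad and horizontal distance between each of pencil_b_mid, pencil_c_mid and pencil_a_mid below 0.06 m and angle between the x axis of pencil_c_mid and the x axis of pencil_b_mid, either way round below 0.2 rad and horizontal distance between pencil_c_mid and pencil_b_mid below 0.06 m and height (world z) of each of pencil_a_mid, pencil_b_mid, pencil_c_mid below 0.012 m and distance of rake_grip from where it was at the start of the episode below 0.05 m and angle between rake_grip's own z axis and vertical below 0.17 rad); the robot touches nothing.
It fails at once if the fingers touch a pencil (contact force between the fingers and pencil_a above 0.3 N or contact force between the fingers and pencil_b above 0.3 N or contact force between the fingers and pencil_c above 0.3 N).
It also fails if it takes over 53 s, if anything falls off the work surface, if the arm or the gripper's body presses on something with over 40 N, if the wrist force passes 120 N, or if a joint passes its speed limit or range.

## Working session

There is one attempt and no reset: what is moved stays moved. The work goes in short steps, Python scripts to look and compute and a shell command to move; the robot and the scene stay as the last step left them, time stands still between calls to the robot, and variables do not carry over. Pictures are saved under pics/ and viewed, about 8 in all and at most 12, crops included, and the job is handed in when it is done.

```bash
mkdir -p pics; cat > h.py <<'E'
import numpy as np, cv2
from cell import status, viewer, robot
def cam(n):
    c=viewer.read_camera(n); c['image']=np.ascontiguousarray(c['image']); return c
def pts(c):
    z=c['range_z']; v,u=np.mgrid[:z.shape[0],:z.shape[1]]
    P=np.stack([(u-c['cx'])/c['fx']*z,-(v-c['cy'])/c['fy']*z,-z,np.ones_like(z)],-1)
    W=P@np.linalg.inv(c['camera_from_world']).T
    return W[...,:3]
def ray(c,u,v,h):
    M=np.linalg.inv(c['camera_from_world']); d=M[:3,:3]@np.array([(u-c['cx'])/c['fx'],-(v-c['cy'])/c['fy'],-1]); o=M[:3,3]
    return o+d*(h-o[2])/d[2]
E
python3 - <<'E'
from h import *
a=cam('scene');b=cam('side')
cv2.imwrite('pics/1.png',a['image'][...,::-1]);cv2.imwrite('pics/2.png',b['image'][...,::-1])
s=status.observe();print(s['tool_pos'],s['tool_rot'],robot.pinch_z,s['time'])
for c in(a,b):print(np.linalg.inv(c['camera_from_world'])[:3,3].round(2))
E
```

```text
[5.24639749e-01 9.36338293e-05 2.26130492e-01] [-1.57214132e+00  1.86773686e-04 -1.57075148e+00] 0.0188 0.1
[1.4  0.02 0.81]
[0.11 0.72 0.97]
```

View pics/1.png

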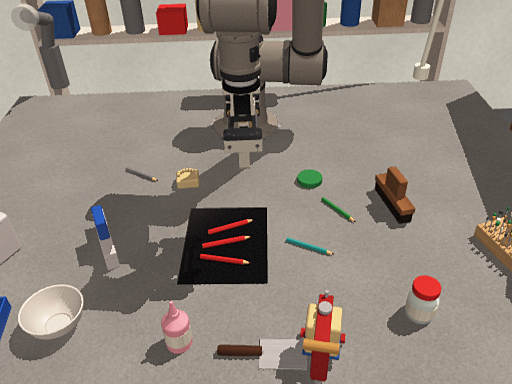

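View pics/2.png

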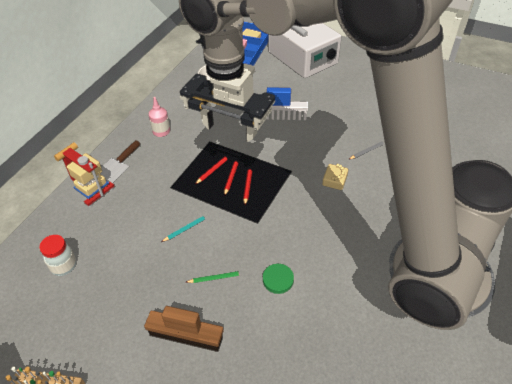

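Scene view: the rake (blue grip at about (100,222), white comb below at (110,255)) stands left of the mat, with three red pencils at (230,226), (226,242) and (224,259). The brown brush at (395,195) and the grey, turquoise and green pencils are look-alikes. Now I'll measure.

```bash
python3 - <<'E'
from h import *
for n in('scene','side'):
    c=cam(n);W=pts(c);hsv=cv2.cvtColor(c['image'],cv2.COLOR_RGB2HSV);H,S,V=cv2.split(hsv)
    work=(W[...,2]>-.01)&(W[...,2]<.13)&(W[...,0]>.2)&(W[...,0]<.9)&(abs(W[...,1])<.45)
    red=(((H<8)|(H>172))&(S>150)&(V>80)&work&(W[...,2]<.03))
    blue=(H>100)&(H<130)&(S>130)&(V>50)&work
    mat=(V<30)&work&(W[...,2]<.008)
    for nm,m in(('red',red),('blue',blue),('mat',mat)):
        k,l,st,ce=cv2.connectedComponentsWithStats(m.astype(np.uint8))
        for i in range(1,k):
            if st[i,4]<60: continue
            v,u=np.where(l==i)
            if nm=='blue':
                P=W[l==i]; t=P[P[:,2]>np.percentile(P[:,2],99)-.004]
                r=cv2.minAreaRect((t[:,:2]*1000).astype(np.float32)); print(n,nm,ce[i].round(),st[i,4],P.min(0).round(3),P.max(0).round(3),'top',np.median(t,0).round(3),r)
            else:
                h=.01 if nm=='red' else .002
                P=np.array([ray(c,a,b,h) for a,b in zip(u,v)])[:,:2]*1000
                r=cv2.minAreaRect(P.astype(np.float32)); bx=cv2.boxPoints(r); 
                e=bx[1]-bx[0],bx[2]-bx[1]; e=max(e,key=np.linalg.norm)
                print(n,nm,ce[i].round(),st[i,4],'c',np.round(r[0]),'size',np.round(r[1]),'ang',round(float(np.degrees(np.arctan2(e[1],e[0]))),1))
    wh=(S<40)&(V>150)&work&(W[...,2]>.02)
    k,l,st,ce=cv2.connectedComponentsWithStats(wh.astype(np.uint8))
    for i in range(1,k):
        if st[i,4]>40:
            P=W[l==i];q=P[(P[:,2]>.03)&(P[:,2]<.055)]
            r=cv2.minAreaRect((q[:,:2]*1000).astype(np.float32)) if len(q)>5 else None
            print(n,'white',ce[i].round(),st[i,4],P.min(0).round(3),P.max(0).round(3),r)
    if n=='scene': cv2.imwrite('pics/3.png',cv2.resize(c['image'][190:290,60:280],None,fx=3,fy=3)[...,::-1])
E
```

```text
scene red [227. 226.] 213 c [511. -50.] size [ 19. 103.] ang -70.3
scene red [223. 241.] 233 c [564. -60.] size [ 18. 103.] ang -77.2
scene red [221. 258.] 227 c [621. -65.] size [103.  16.] ang 76.1
scene blue [100. 222.] 353 [ 0.518 -0.365  0.049] [ 0.59  -0.319  0.105] top [ 0.556 -0.342  0.102] ((553.8402709960938, -341.9302673339844), (69.9765396118164, 21.429462432861328), 23.33806037902832)
scene mat [227. 249.] 5042 c [560. -56.] size [197. 258.] ang -2.7
scene white [111. 252.] 55 [ 0.601 -0.323  0.035] [ 0.637 -0.298  0.052] ((618.8040771484375, -314.5970764160156), (28.85981559753418, 26.77649688720703), 23.39615821838379)
scene white [ 43. 307.] 1188 [ 0.719 -0.45   0.02 ] [ 0.843 -0.331  0.06 ] ((780.3623046875, -391.65130615234375), (116.84978485107422, 122.57579040527344), 89.22846221923828)
scene white [427. 304.] 213 [0.8   0.322 0.04 ] [0.821 0.373 0.068] ((813.1412353515625, 351.0010070800781), (14.289600372314453, 48.29672622680664), 12.12049674987793)
scene white [325. 306.] 110 [0.849 0.124 0.122] [0.873 0.145 0.128] None
side red [213. 168.] 173 c [620. -63.] s
[... 780 characters left out ...]
3 -0.33   0.056] ((510.1982116699219, -357.4723815917969), (79.0613021850586, 34.05230712890625), 22.358308792114258)
side white [159. 126.] 135 [ 0.808 -0.141  0.02 ] [ 0.853 -0.11   0.052] ((827.2581176757812, -122.52287292480469), (48.9296760559082, 18.577068328857422), 26.875638961791992)
side white [ 82. 160.] 60 [0.85  0.124 0.114] [0.873 0.148 0.125] None
side white [ 95. 183.] 41 [0.828 0.137 0.02 ] [0.854 0.15  0.099] ((841.3323974609375, 143.30198669433594), (26.27600860595703, 10.349452018737793), 8.35857105255127)
side white [ 59. 262.] 376 [0.758 0.326 0.02 ] [0.807 0.378 0.068] ((778.8758544921875, 361.4822998046875), (54.277931213378906, 23.838045120239258), 41.28940200805664)
```

View pics/3.png

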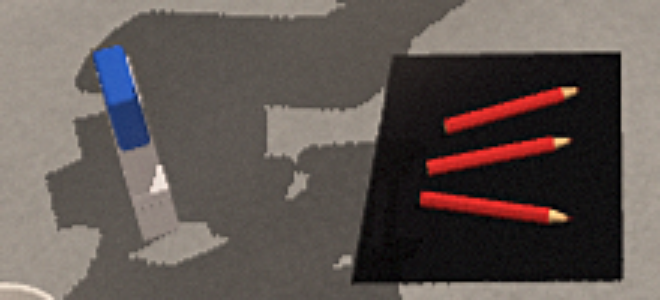

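I'll take the blue-gripped white comb. The brown brush is wood, so it isn't the one meant. The rake grip is at about (0.553, -0.341, 0.076), with its long axis 22.7° from +x. Block top measured at 0.102 m, which matches the given sizes. Moving above it.

```bash
python3 -m pendant '[[[34.1,6.0,2.8,0,1.175,0,9.1],[34.1,6.0,2.8,0,1.175,0,9.1],[34.1,6.0,2.8,0,1.175,0,9.1],[34.1,6.0,2.8,0,1.175,0,9.1],[34.1,6.0,2.8,0,1.175,0,9.1],[34.1,6.0,2.8,0,1.175,0,9.1],[34.1,6.0,2.8,0,1.175,0,9.1],[34.1,6.0,2.8,0,1.175,0,9.1],[34.1,6.0,2.8,0,1.175,0,9.1],[34.1,6.0,2.8,0,1.175,0,9.1],[34.1,6.0,2.8,0,1.175,0,9.1],[34.1,6.0,2.8,0,1.175,0,9.1]]]' 25
python3 - <<'E'
from h import *
c=cam('wrist');W=pts(c);H,S,V=cv2.split(cv2.cvtColor(c['image'],cv2.COLOR_RGB2HSV))
s=status.observe();print(s['tool_pos'],s['tool_rot'])
m=(H>100)&(H<130)&(S>130)&(V>50)&(W[...,2]>.09)&(W[...,2]<.115)
P=W[m];print(m.sum(),P.min(0) if len(P) else 0,P.max(0) if len(P) else 0)
if len(P): print(np.median(P[:,2]),cv2.minAreaRect((P[:,:2]*1000).astype(np.float32)))
cv2.imwrite('pics/4.png',c['image'][...,::-1])
E
```

```text
time: 1.4
tool_pos: [0.5534, -0.34, 0.1673]
tool_rot: [-1.57, 0.0, -2.743]
contact_force: [0.1, 0.4, -0.7]
opening: 0.0906
[ 0.55337587 -0.34012227  0.16732013] [-1.57014985e+00  3.93201932e-04 -2.74328328e+00]
2001 [ 0.51841282 -0.36414145  0.09009166] [ 0.58801047 -0.31943232  0.10177803]
0.0990756209147012 ((553.5447998046875, -342.3095703125), (68.92869567871094, 22.532032012939453), 22.545080184936523)
```

View pics/4.png

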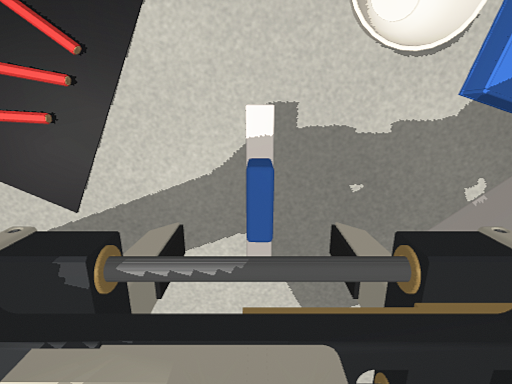

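The wrist view shows the blue block at (260,200), centred and aligned between the fingers. The re-measured centre (0.5535, -0.342) agrees with the first estimate, so I'll go down and grip.

```bash
python3 -m pendant '[[[0.1,4,0.2,0,0,0,9.1],[0.1,7,0.2,0,0,0,9.1],[0.1,9,0.2,0,0,0,9.1],[0.1,10.4,0.2,0,0,0,9.1],[0.1,10.6,0.2,0,0,0,9.1],[0.1,10.6,0.2,0,0,0,5],[0.1,10.6,0.2,0,0,0,1.8],[0.1,10.6,0.2,0,0,0,1.8],[0.1,10.6,0.2,0,0,0,1.8],[0.1,10.6,0.2,0,0,0,1.8],[0.1,10.6,0.2,0,0,0,1.8],[0.1,10.6,0.2,0,0,0,1.8],[0.1,10.6,0.2,0,0,0,1.8],[0.1,10.6,0.2,0,0,0,1.8]]]' 30
python3 -m pendant '[[[0,0,0,0,0,0,1.8],[0,-0.5,0,0,0,0,1.8],[0,-2,0,0,0,0,1.8],[0,-4,0,0,0,0,1.8],[0,-6,0,0,0,0,1.8],[0,-7,0,0,0,0,1.8],[0,-7,0,0,0,0,1.8],[0,-7,0,0,0,0,1.8],[0,-7,0,0,0,0,1.8]]]'
```

```text
time: 2.85
tool_pos: [0.5528, -0.3432, 0.0607]
tool_rot: [-1.571, 0.0, -2.746]
contact_force: [-0.2, -0.8, -1.8]
opening: 0.0244
time: 3.75
tool_pos: [0.5523, -0.3428, 0.1296]
tool_rot: [-1.573, -0.001, -2.746]
contact_force: [-0.5, -0.1, -1.8]
opening: 0.0238
```

```bash
python3 -m pendant '[[[-0.1,0,-2,0,-0.1,0,1.8],[-0.3,0,-5,0,-0.22,0,1.8],[-0.5,0,-8,0,-0.34,0,1.8],[-0.7,0,-11,0,-0.46,0,1.8],[-0.8,0,-14,0,-0.58,0,1.8],[-1,0,-17,0,-0.7,0,1.8],[-1.2,0,-20,0,-0.82,0,1.8],[-1.4,0,-23,0,-0.94,0,1.8],[-1.6,0,-26,0,-1.06,0,1.8],[-1.7,0,-28.5,0,-1.18,0,1.8],[-1.8,0,-29.8,0,-1.25,0,1.8],[-1.8,0,-30.2,0,-1.297,0,1.8],[-1.8,0,-30.2,0,-1.297,0,1.8],[-1.8,0,-30.2,0,-1.297,0,1.8],[-1.8,0,-30.2,0,-1.297,0,1.8]]]'
python3 - <<'E'
from h import *
c=cam('scene');W=pts(c);H,S,V=cv2.split(cv2.cvtColor(c['image'],cv2.COLOR_RGB2HSV))
wh=(S<40)&(V>120)&(W[...,2]>.06)&(W[...,2]<.12)&(abs(W[...,0]-.46)<.06)&(W[...,1]>-.2)&(W[...,1]<.1)
P=W[wh];print(wh.sum(),P.min(0),P.max(0))
for lo,hi in((-.15,-.1),(-.1,-.05),(-.05,0),(0,.05)):
    q=P[(P[:,1]>lo)&(P[:,1]<hi)]; print(lo,len(q),np.percentile(q[:,2],[2,50,98]) if len(q) else 0, np.median(q,0) if len(q) else 0)
cv2.imwrite('pics/5.png',cv2.resize(c['image'][120:300,120:320],None,fx=3,fy=3)[...,::-1])
E
```

```text
time: 5.25
tool_pos: [0.4531, -0.058, 0.1305]
tool_rot: [-1.571, 0.0, -1.45]
contact_force: [-0.6, -0.1, -2.4]
opening: 0.024
813 [ 0.43091026 -0.14328718  0.07067792] [0.48031371 0.02731521 0.11998367]
-0.15 229 [0.07366571 0.11019121 0.11975824] [ 0.47151182 -0.12082969  0.11019121]
-0.1 197 [0.07224359 0.10617414 0.11960371] [ 0.46673596 -0.07382673  0.10617414]
-0.05 224 [0.07341052 0.10781452 0.11977807] [ 0.46028377 -0.02325046  0.10781452]
0 163 [0.07363836 0.11020568 0.11993555] [0.4553724  0.01254922 0.11020568]
```

View pics/5.png

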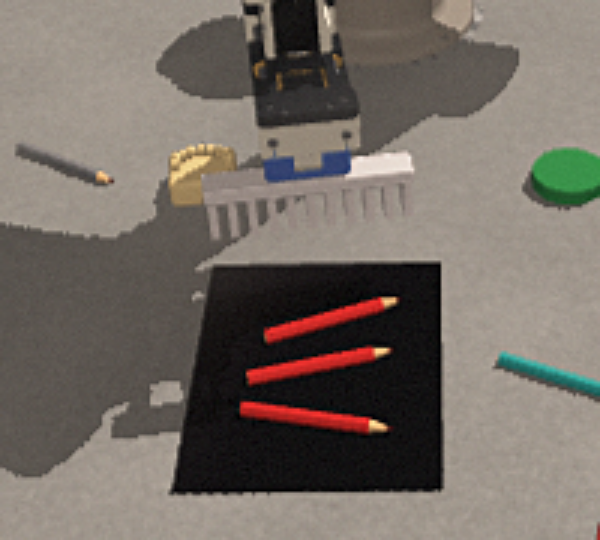

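The crop shows the rake held level, with its tines facing the pencils. The tan plaster model at scene pixel (187,178) is close to its left end, so I'll check that clearance.

```bash
python3 - <<'E'
from h import *
for n in('scene','side'):
    c=cam(n);W=pts(c);H,S,V=cv2.split(cv2.cvtColor(c['image'],cv2.COLOR_RGB2HSV))
    m=(H>12)&(H<30)&(S>60)&(V>60)&(W[...,2]>.006)&(W[...,2]<.06)&(abs(W[...,0]-.38)<.12)&(W[...,1]<-.08)&(W[...,1]>-.3)
    P=W[m];print(len(P),np.percentile(P,[1,50,99],axis=0))
E
```

```text
306 [[ 0.28614773 -0.2664805   0.00682801]
 [ 0.3157495  -0.17435033  0.02956305]
 [ 0.34196799 -0.1374713   0.04065047]]
483 [[ 0.28309534 -0.25945168  0.00655814]
 [ 0.30971286 -0.15414995  0.02572656]
 [ 0.33843316 -0.13160353  0.03705234]]
```

```bash
python3 -m pendant '[[[0,2,0,0,0,0,1.8],[0,4,0,0,0,0,1.8],[0,5.5,0,0,0,0,1.8],[0,6.3,0,0,0,0,1.8],[0,6.5,0,0,0,0,1.8],[0,6.5,0,0,0,0,1.8],[0,6.5,0.5,0,0,0,1.8],[0,6.5,1,0,0,0,1.8],[0,6.5,1.5,0,0,0,1.8],[0,6.5,2,0,0,0,1.8],[0,6.5,2.5,0,0,0,1.8],[0,6.5,3,0,0,0,1.8],[0,6.5,3.5,0,0,0,1.8],[0,6.5,4,0,0,0,1.8],[0,6.5,4.5,0,0,0,1.8],[0,6.5,5,0,0,0,1.8],[0,6.5,5.5,0,0,0,1.8],[0,6.5,6,0,0,0,1.8],[0,6.5,6.5,0,0,0,1.8],[0,6.5,7,0,0,0,1.8]]]'
python3 - <<'E'
from h import *
c=cam('scene')
cv2.imwrite('pics/6.png',cv2.resize(c['image'][120:300,120:320],None,fx=3,fy=3)[...,::-1])
E
```

```text
time: 7.4
tool_pos: [0.5229, -0.049, 0.0657]
tool_rot: [-1.571, -0.0, -1.449]
contact_force: [-0.4, -0.4, -1.9]
opening: 0.0242
```

View pics/6.png

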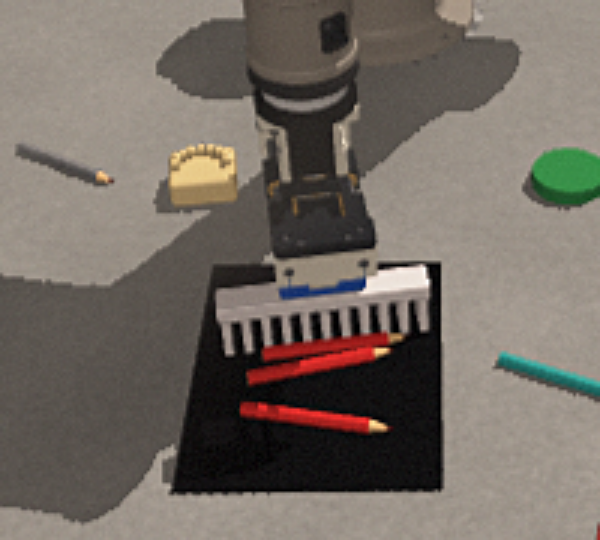

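The nearest pencil has turned parallel to the tines, and the second is just being met at (320,365). Continuing the push.

```bash
python3 -m pendant '[[[0,0,0.6,0,0,0,1.8],[0,0,1.2,0,0,0,1.8],[0,0,1.8,0,0,0,1.8],[0,0,2.4,0,0,0,1.8],[0,0,3,0,0,0,1.8],[0,0,3.6,0,0,0,1.8],[0,0,4.2,0,0,0,1.8],[0,0,4.8,0,0,0,1.8],[0,0,5.4,0,0,0,1.8],[0,0,6,0,0,0,1.8],[0,0,6.6,0,0,0,1.8],[0,0,7.2,0,0,0,1.8],[0,0,7.8,0,0,0,1.8],[0,0,8.4,0,0,0,1.8],[0,0,9,0,0,0,1.8],[0,0,9.6,0,0,0,1.8],[0,0,10.2,0,0,0,1.8],[0,0,10.6,0,0,0,1.8],[0,0,10.6,0,0,0,1.8],[0,0,10.6,0,0,0,1.8]]]'
cat > m.py <<'E'
from h import *
import sys
for n in('scene','side'):
    c=cam(n);W=pts(c);H,S,V=cv2.split(cv2.cvtColor(c['image'],cv2.COLOR_RGB2HSV))
    m=((H<8)|(H>172))&(S>150)&(V>80)&(abs(W[...,0]-.6)<.15)&(abs(W[...,1]+.05)<.13)
    k,l,st,ce=cv2.connectedComponentsWithStats(m.astype(np.uint8))
    for i in range(1,k):
        if st[i,4]>30:
            v,u=np.where(l==i);P=np.array([ray(c,a,b,.01)[:2]*1000 for a,b in zip(u,v)],np.float32)
            r=cv2.minAreaRect(P);print(n,ce[i].round(),st[i,4],np.round(r[0]),np.round(r[1]),round(r[2],1),'zmax',np.percentile(W[l==i][:,2],98).round(4))
    if n=='scene':cv2.imwrite(sys.argv[1],cv2.resize(c['image'][140:320,120:320],None,fx=3,fy=3)[...,::-1])
E
python3 m.py pics/7.png
```

```text
time: 9.45
tool_pos: [0.6277, -0.0362, 0.0657]
tool_rot: [-1.571, 0.0, -1.449]
contact_force: [-0.3, -0.3, -2.3]
opening: 0.0239
scene [228. 271.] 575 [661. -45.] [ 39. 122.] 6.0 zmax 0.016
side [190. 171.] 63 [669. -28.] [13. 52.] 7.4 zmax 0.0137
```

View pics/7.png

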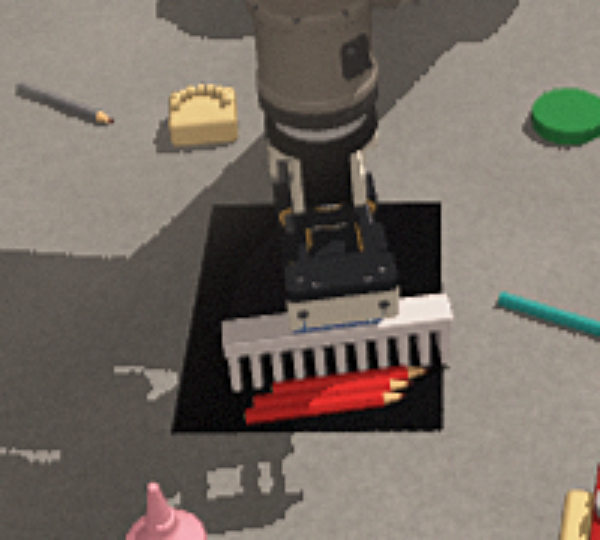

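All three lie side by side in front of the tines at (330,395), with the tips at the right. Backing off and lifting.

```bash
python3 -m pendant '[[[0,0,0,0,0,0,1.8],[0,0,-0.3,0,0,0,1.8],[0,0,-0.8,0,0,0,1.8],[0,0,-1.5,0,0,0,1.8],[0,0,-2,0,0,0,1.8],[0,-1,-2.5,0,0,0,1.8],[0,-3,-3,0,0,0,1.8],[0,-5,-3,0,0,0,1.8],[0,-6.5,-3,0,0,0,1.8],[0,-7,-3,0,0,0,1.8],[0,-7,-3,0,0,0,1.8],[0,-7,-3,0,0,0,1.8]]]'; python3 m.py pics/8.png; python3 - <<'E'
from h import *
s=status.observe();p=np.array(s['tool_pos']);y=s['tool_rot'][2]
d=np.array([.5528,-.3432,.0607])-p
print('x',d[:2]@[np.cos(y),np.sin(y)],'z',d[:2]@[-np.sin(y),np.cos(y)],'down',-d[2],'turn y',y+2.746)
E
```

```text
time: 10.75
tool_pos: [0.5975, -0.0398, 0.1352]
tool_rot: [-1.572, 0.0, -1.449]
contact_force: [0.7, -0.7, -1.6]
opening: 0.0236
scene [228. 271.] 619 [660. -46.] [ 40. 125.] 6.8 zmax 0.0158
side [193. 170.] 174 [669. -42.] [ 30. 127.] 21.2 zmax 0.0141
x 0.29576348675065506 z -0.08117941004286103 down 0.07406887159978734 turn y 1.2971854857114091
```

View pics/8.png

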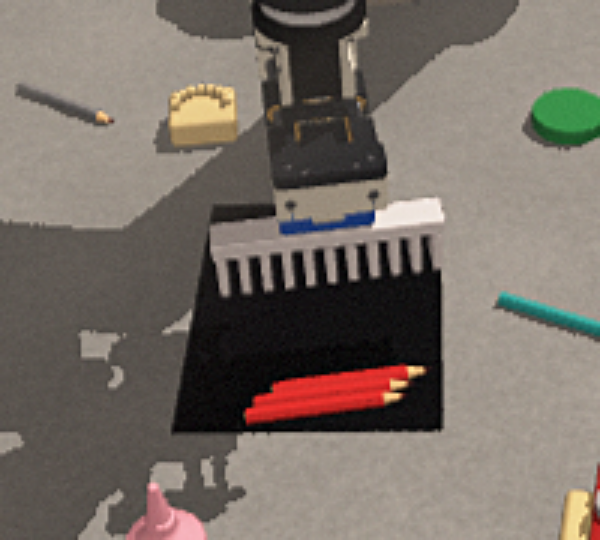

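The pencils lie parallel and touching, at about (335,393) in the crop. Returning the rake.

```bash
python3 -m pendant '[[[2,0,-0.6,0,0.1,0,1.8],[5,0,-1.4,0,0.22,0,1.8],[8,0,-2.2,0,0.34,0,1.8],[11,0,-3,0,0.46,0,1.8],[14,0,-3.8,0,0.58,0,1.8],[17,0,-4.6,0,0.7,0,1.8],[20,0,-5.4,0,0.82,0,1.8],[23,0,-6.2,0,0.94,0,1.8],[26,0,-7,0,1.06,0,1.8],[28,0,-7.6,0,1.18,0,1.8],[29.2,0,-8,0,1.25,0,1.8],[29.6,0,-8.1,0,1.297,0,1.8],[29.6,0,-8.1,0,1.297,0,1.8],[29.6,0,-8.1,0,1.297,0,1.8],[29.6,0,-8.1,0,1.297,0,1.8]]]'
python3 -m pendant '[[[0,2,0,0,0,0,1.8],[0,4,0,0,0,0,1.8],[0,5.5,0,0,0,0,1.8],[0,6.5,0,0,0,0,1.8],[0,7,0,0,0,0,1.8],[0,7.2,0,0,0,0,1.8],[0,7.3,0,0,0,0,1.8],[0,7.3,0,0,0,0,1.8],[0,7.3,0,0,0,0,1.8]]]'
```

```text
time: 12.35
tool_pos: [0.5536, -0.3429, 0.1354]
tool_rot: [-1.571, -0.0, -2.744]
contact_force: [-0.5, 0.1, -1.4]
opening: 0.024
time: 13.25
tool_pos: [0.5539, -0.3437, 0.0634]
tool_rot: [-1.57, 0.001, -2.746]
contact_force: [-0.2, 0.5, -1.5]
opening: 0.0238
```

```bash
python3 -m pendant '[[[0,0.05,0,0,0,0,1.8],[0,0.1,0,0,0,0,1.8],[0,0.15,0,0,0,0,1.8],[0,0.15,0,0,0,0,1.8]]]'
python3 -m pendant '[[[0,0.05,0,0,0,0,1.8],[0,0.05,0,0,0,0,1.8]]]'
```

```text
time: 13.65
tool_pos: [0.5535, -0.3435, 0.0612]
tool_rot: [-1.571, -0.0, -2.746]
contact_force: [-0.0, -0.4, -1.7]
opening: 0.0237
time: 13.85
tool_pos: [0.5536, -0.3435, 0.0607]
tool_rot: [-1.571, 0.0, -2.746]
contact_force: [0.1, -0.1, -2.1]
opening: 0.0237
```

```bash
python3 -m pendant '[[[0,0,0,0,0,0,2.6],[0,0,0,0,0,0,3.2],[0,0,0,0,0,0,5],[0,0,0,0,0,0,9.1],[0,0,0,0,0,0,9.1],[0,0,0,0,0,0,9.1],[0,0,0,0,0,0,9.1],[0,-1,0,0,0,0,9.1],[0,-4,0,0,0,0,9.1],[0,-8,0,0,0,0,9.1],[0,-12,0,0,0,0,9.1],[0,-15,0,0,0,0,9.1],[0,-15,0,0,0,0,9.1],[0,-15,0,0,0,0,9.1]]]'
python3 m.py pics/9.png; python3 - <<'E'
from h import *
for n in('wrist','scene','side'):
    c=cam(n);W=pts(c);H,S,V=cv2.split(cv2.cvtColor(c['image'],cv2.COLOR_RGB2HSV))
    m=(H>100)&(H<130)&(S>130)&(V>50)&(W[...,2]>.085)&(W[...,2]<.115)&(abs(W[...,0]-.55)<.06)&(abs(W[...,1]+.34)<.06)
    P=W[m];t=P[P[:,2]>np.percentile(P[:,2],99)-.005];print(n,np.median(t,0).round(4),cv2.minAreaRect((t[:,:2]*1000).astype(np.float32)))
c=cam('scene');cv2.imwrite('pics/10.png',c['image'][...,::-1])
E
```

```text
time: 15.25
tool_pos: [0.5537, -0.3436, 0.2119]
tool_rot: [-1.569, 0.001, -2.746]
contact_force: [0.3, 0.0, -0.3]
opening: 0.0911
scene [228. 271.] 614 [660. -46.] [ 40. 125.] 6.8 zmax 0.0162
side [197. 168.] 368 [660. -46.] [ 36. 125.] 7.0 zmax 0.0148
wrist [ 0.5562 -0.342   0.0991] ((554.3419189453125, -342.8768615722656), (68.2740478515625, 22.18172264099121), 22.131656646728516)
scene [ 0.5554 -0.3419  0.1016] ((554.5075073242188, -342.53570556640625), (68.36488342285156, 22.102005004882812), 22.34451675415039)
side [ 0.554  -0.3403  0.0984] ((552.6162109375, -341.4408874511719), (65.7555923461914, 25.279634475708008), 22.683992385864258)
```

View pics/10.png

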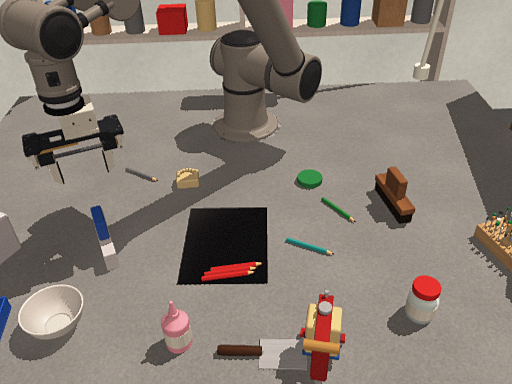

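The rake stands upright at (102,235), released, and the pencils form one flat bundle at (230,270). Handing in.

```bash
python3 -c "
from cell import robot
print(robot.hand_in())"
```

```text
the job is handed in; nothing more can be done
None
```

The three red pencils were raked together with the white comb rake in one push away from the robot. The rake is back in its place and released, and the job was handed in at about 15.5 s.

- **Rake:** it stands upright within about 1–2 mm and 1° of where it was. The fingers are open and clear, about 15 cm above the place where they let go.
- **Pencils:** both fixed cameras show one bundle about 36–40 mm wide, the long sides parallel. Its highest points measured 15–16 mm, against 12 mm expected for a pencil lying flat. I put that down to depth noise, or a pencil resting on an edge. Two stacked pencils would be over 20 mm, and the bundle's width fits three side by side.
- **Contact:** the fingertips stayed about 65 mm above the bench while raking, so they did not touch a pencil. The readings at the end of each move showed no forces above about 2.5 N.

I did not measure the angle of each pencil separately at the end, only the bundle as a whole. The hand-in gives no verdict.

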